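Pick up a bread roll with the serving tongs and hold it over the plate

ROBOT

A 6-joint arm with a two-finger parallel gripper is mounted at the origin on a cart in front of the work surface, level with it; the furniture and walls round the work are solid. World frame = base frame: x ahead of the robot, y to its left, z up, the work surface at z = 0. Lengths are in m, angles in degrees, forces in N, time in s.
With the tool pointing down it reaches from about 0.325 to 0.775 m from the base axis. Payload 5.5 kg.
Tool frame: the origin (TCP) lies at the very end of the fingers, on their centre line; the grasp point (between the pads) lies 19 mm behind it (tcp_to_grasp is the distance from the TCP to the grasp point, in m); x points along the fingers, y is the direction in which the jaws open and shut, and the axes are right-handed (so a half turn about x gives the same grasp; the last joint's range is limited). The gripper opens to 85 mm and grips with 20 to 120 N. Pads are 22 mm wide; open, the fingers measure 114 mm over their backs; the gripper's body (76 mm by 85 mm) begins 54 mm behind the grasp point. The pads swing forward as they close: fully open they stand 13 mm farther back than shut.
Start: joints at [66.366, 5.22, 70.514, -0, 104.267, -3.249], TCP at [0.209, 0.562, 0.231] pointing down, gripper open.
Joint ranges: [-164.24, 164.24], [-49.07, 125.15], [9.68, 141.18], [-86.29, 266.29], [3.28, 154.24], [-151.56, 151.56]. Speed limits (degrees/s): [147.25, 147.25, 172.46, 180, 180, 180].

INTERFACE

Orientations are given as [roll, pitch, yaw] about the fixed x, y, z axes, in that order (R = Rz(yaw) Ry(pitch) Rx(roll)).
In Python, from station import * gives the robot as it stands. The module is installed in compiled form; this text tells all that it offers.
- The arm moves only by the tool move_arm, never from a script. Its argument "increments" is a list of rows, each an object of numbers: "tx", "ty", "tz": the shift along the tool's x, y, z in cm; "turn": the turn about the tool's x in rad; "fingers": the closure, from 0 (fully open) to 1 (shut). A call has exactly 8 rows; each row shifts and turns the commanded pose from where the row before left it, along the tool's axes as they then stand; what a row does not reach is not made up. A row lasts 1/12 s, in which the tool goes at most 41.7 mm and 7.16 degrees, less where a joint would pass 70% of its speed; a pose out of reach is approached as far as the arm can. A call with a gripper value outside its range is refused whole. The fingers move at their own pace and stop on an object; "grip_force" is the grip in N (left out, the last holds). Time passes only in rows, so rows that do not move let the fingers close, or fill a call up. It gives the time, the measured TCP pose, the force and the opening at its end, in the units of the state.
- read_state(): the state, without advancing time (a new reading comes with each control period).
- read_camera(name): name is "scene" or "top" or "wrist"; returns the picture (480x640x3 uint8, red, green, blue); there is no depth.
- camera_params(name): a dict with "fovy" (degrees; the focal length in pixels is half the picture's height over the tangent of half this angle, whatever the lens; pixels are square), "cx", "cy" (the principal point, pixels), "distortion" ([k1, k2, p1, p2, k3] as OpenCV has them; the pictures are not rectified), "R" (3x3) and "t" (3): a world point X has camera coordinates R X + t. Camera axes: x right, y down, z forward; pixel columns grow to the right and rows downward; lengths in m; the calibration is good to about 2 mm. A picture is of the moment at which its call begins: read the wrist's pose just before it. camera_params takes no time and is no camera call; for the wrist camera it gives the pose at the moment of the call.
- job_done(): hands the job in, once; it reports no verdict.
The state is a dict: "t": time; "joint_positions": joint angles; "qvel": joint speeds; "joint_torque": joint torques, N m; "tool_pos": TCP position; "tcp_rot": TCP orientation; "wrist_force": force on the tool from outside, world axes, zero at the start; "torque": the same for the moment, N m; "gripper_width": finger opening in m.
Only numpy, scipy, OpenCV 4.12 (cv2) and the standard library are available. Lean on these libraries where they do the work, as an engineer would, in place of code of your own. Each camera call takes 0.05 s, during which the arm holds its last target. There are 200 camera calls.

TASK

Take hold of the serving tongs and draw them out of their slotted stand through its open front (do not pull them up through the slot), then squeeze them round the long golden bread roll on the board, across its width, and lift it without your fingers touching the bread. Finish while still holding: the roll hangs in the tongs, tongs upright with the jaws down, well above the middle of the blue plate, clear of everything else; do not put it down or let go. Leave the dark round bun, the plate and all the other things where they stand.

Things in the scene. Friction and masses are not known exactly. Their poses are not given: they have to be found in the camera images.
- tongs: Loose spring tongs, 105 g, steel with two dark teal arm plates, hanging jaws down in the stand's slot. Origin: midway between the plates' raised finger pads, where to grip; z up along the tongs; its arms stand at +y and -y and close along y. Finger pads: outer faces 45 mm apart, 20 mm wide along x, from 2 to 16 mm below the origin. The hinge head ends 35 mm above the origin.
- tongs_ledge (a point): Middle of the tongs 34 mm below their origin, level with the underside of the two ledges that jut out to 36 mm either side and rest on the stand's top.
- tongs_tip (a point): Point midway between the two jaw tips, 130 mm straight below the tongs' origin. Jaws: blades 28 mm wide along the tongs' x, from 92 to 130 mm below the origin; open, they are 68 mm apart inside at the tips and 87 mm over all.
- tongs_left (a joint): Closing angle of one arm, the other mirrors it: 0 open, about 0.1 rad on the roll, 0.2 shut. A spring keeps the jaws open: a squeeze of 3 to 6 N on the finger pads holds the tongs with the jaws fully open, 8 to 12 N shuts them part way, 20 to 30 N grips the roll firmly. The pads' outer faces are then 36 mm apart (30 mm with the jaws shut on nothing).
- stand: Fixed light wooden stand, 130 x 130 mm foot, origin under its middle at table height. Its top plate, 112 to 122 mm high, has a slot 50 mm wide along its x axis, centred on y = 0, closed at x = +22 mm, open on its -x side (facing the robot). The tongs hang near x = 0, y = 0, origin 156 mm above the table, closing along the stand's y.
- stand_mouth (a point): Open end of the slot, on its centre line at x = -54 mm of the stand, at the height of the top plate's upper face (122 mm). Raise the tongs 3 to 10 mm and draw them 100 mm along the stand's -x to be clear of it; the open jaws below are wider than the slot.
- board: Fixed brown bread board 160 x 240 x 16 mm, origin under its middle; its top is 16 mm above the table. The roll and the bun lie on it, about 55 mm left and right of its middle, either way round.
- roll: Loose long golden bread roll with three pale scores on top, 76 mm long along its own x, 44 mm wide along its y, 45 mm high, 35 g, rigid. Origin at the centre of its underside, z up. With the jaw tips 5 to 8 mm above the board and the jaws either side of its width, squeeze.
- bun: Loose dark brown round bun, 54 mm across, 36 mm high, origin at the centre of its underside. A bystander.
- plate: Loose blue plate, 150 mm across, 18 mm high, origin at the centre of its underside. The roll is to be held above it.
- pepper: Bystander behind the stand: wooden pepper mill, 58 mm across, 145 mm high, origin at its underside.
- salt: Bystander behind the stand: salt shaker, 44 mm across, 90 mm high, origin at its underside.
- timer: Bystander at the right: round white kitchen timer, 58 mm across, 42 mm high, origin at its underside.
Mind the look-alikes: they are no part of the job. Leave any pink, red or turquoise look-alike of the roll alone.

How it is judged (in metres and radians):
On the way, in this order (a step that is already met when the one before it is completed fails the run):
1. the tongs have come out through the open front of the stand's slot (x of tongs in the frame of stand below -0.075 m and angle between tongs's own z axis and vertical below 0.4 rad and height (world z) of tongs above 0.13 m and contact force between tongs and the fingers above 0.5 N), for 0.1 s.
2. the roll is lifted off the board in the tongs (height (world z) of roll above 0.06 m and contact force between roll and tongs above 0.3 N and distance between roll and tongs_tip below 0.04 m and contact force between tongs and the fingers above 0.5 N), for 0.2 s.
At the end, for the whole second after the job is handed in: The robot still grips the tongs, upright within 0.4 rad; the roll is pinched across its width (within 0.5 rad) between the jaws, still, its underside more than 70 mm above the table, its middle within 40 mm of the plate's middle seen from above; roll and tongs touch nothing else (height (world z) of roll above 0.07 m and horizontal distance between roll and plate below 0.04 m and contact force between roll and tongs above 0.3 N and distance between roll and tongs_tip below 0.04 m and contact force between tongs and the fingers above 0.5 N and angle between tongs's own z axis and vertical below 0.4 rad and angle between the y axis of tongs and the y axis of roll, either way round below 0.5 rad and linear speed of roll below 0.03 m/s and contact force between each of roll, tongs and plate below 0.1 N and contact force between tongs and stand below 0.1 N and contact force between tongs and board below 0.1 N); the arm keeps its last pose, push and grip.
It fails at once if the robot's fingers or arm touch the bread roll (contact force between roll and the arm above 0.5 N or contact force between roll and the fingers above 0.5 N).
It fails at once if the tongs are pulled up through the slot (horizontal distance between tongs and stand below 0.035 m and height (world z) of tongs between 0.2 and 0.22 m).
It fails at once if the bun is moved more than 20 mm (distance of bun from where it was at the start of the episode above 0.02 m).
It fails at once if the plate is moved more than 20 mm (distance of plate from where it was at the start of the episode above 0.02 m).
It fails at once if another thing is moved more than 20 mm (distance of any of pepper, salt, timer from where it was at the start of the episode above 0.02 m).
It also fails if it takes over 51 s, if anything falls off the work surface, if the arm or the gripper's body presses on something with over 40 N, if the wrist force passes 120 N, or if a joint passes its speed limit or range.

## Working session

There is one attempt and no reset: what is moved stays moved. The work goes in short steps, Python scripts to look and compute and a tool call to move; the robot and the scene stay as the last step left them, time stands still between calls to the robot, and variables do not carry over. Pictures are saved under pics/ and viewed, about 8 in all and at most 12, crops included, and the job is handed in when it is done.

Besides the shell and the picture viewer there is one more tool, called after "Emit:" as a command line: name --argument value ..., lists and objects as JSON in quotes. move_arm: Moves the arm, as the interface text tells. Its arguments: {"type":"object","properties":{"increments":{"type":"array","items":{"type":"object","properties":{"tx":{"type":"number"},"ty":{"type":"number"},"tz":{"type":"number"},"turn":{"type":"number"},"fingers":{"type":"number"}}}},"grip_force":{"type":"number"}},"required":["increments"]}

```bash
mkdir -p pics
cat > h.py <<'E'
from station import *
import numpy as np, cv2
def shot(n,f):
    p=camera_params(n); im=read_camera(n); cv2.imwrite(f'pics/{f}.png',im[:,:,::-1]); np.save(f'pics/{f}.npy',p,allow_pickle=True); return im,p
def K(p):
    f=240/np.tan(np.radians(p['fovy'])/2); return np.array([[f,0,p['cx']],[0,f,p['cy']],[0,0,1]])
def ray(p,uv):
    u=cv2.undistortPoints(np.array([[uv]],float),K(p),np.array(p['distortion'],float))[0,0]
    R=np.array(p['R']);return -R.T@np.array(p['t']), R.T@np.array([u[0],u[1],1])
def atz(p,uv,z):
    c,d=ray(p,uv); return c+d*(z-c[2])/d[2]
def proj(p,X):
    return cv2.projectPoints(np.atleast_2d(X).astype(float),cv2.Rodrigues(np.array(p['R']))[0],np.array(p['t'],float),K(p),np.array(p['distortion'],float))[0][:,0]
def load(f): return np.load(f'pics/{f}.npy',allow_pickle=True).item()
E
python3 - <<'E'
from h import *
print(read_state())
for n in('top','scene'):
    im,p=shot(n,n+'0'); print(n,p)
E
```

```text
{'t': 0.0, 'joint_positions': array([ 6.63662274e+01,  5.26404470e+00,  7.05819139e+01,  4.00608284e-04,
        1.04266368e+02, -3.24651620e+00]), 'qvel': array([ 0.08197635, -0.01920939, -0.03670981, -0.04169892,  0.10373162,
       -0.05425284]), 'joint_torque': array([-1.19717763e-03, -4.58742070e+01, -4.18010545e+01, -1.75981359e-04,
        1.21572328e-02,  5.39186445e-06]), 'tool_pos': array([0.2088845 , 0.56216781, 0.23014074]), 'tcp_rot': array([ -93.44465439,   89.88767231, -113.83181241]), 'wrist_force': array([-0.5352612 ,  0.40341281,  0.40599892]), 'torque': array([ 0.02740381, -0.00618399,  0.05815777]), 'gripper_width': 0.08552979331114491}
top {'fovy': 52.3831316167395, 'cx': 322.03265441817206, 'cy': 243.5435391302733, 'distortion': array([-0.03974758,  0.        ,  0.        ,  0.        ,  0.        ]), 'R': array([[ 9.47014008e-03, -9.99955150e-01,  1.23751242e-04],
       [-9.93782699e-01, -9.42541274e-03, -1.10937406e-01],
       [ 1.10933597e-01,  9.27610934e-04, -9.93827388e-01]]), 't': array([-0.05248655,  0.54955521,  1.11006654])}
scene {'fovy': 47.92777743418783, 'cx': 316.446039719708, 'cy': 238.14779100399952, 'distortion': array([-0.06955863,  0.        ,  0.        ,  0.        ,  0.        ]), 'R': array([[-0.89348242, -0.44906862,  0.0051508 ],
       [-0.33020215,  0.64912146, -0.68527941],
       [ 0.30439399, -0.61398591, -0.72826204]]), 't': array([0.48262776, 0.29851045, 0.88597603])}
```

View pics/top0.png

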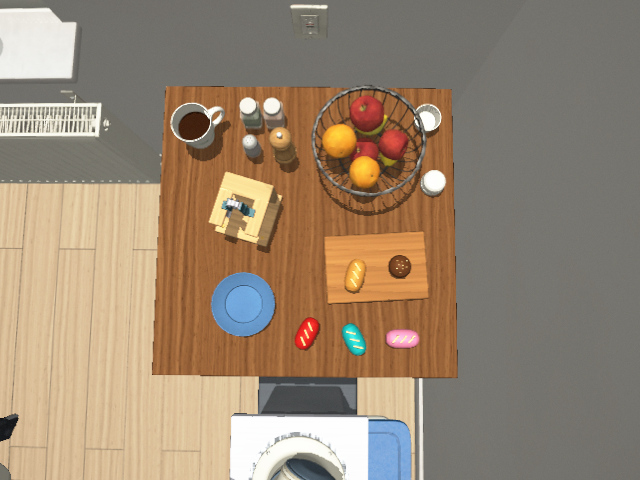

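View pics/scene0.png

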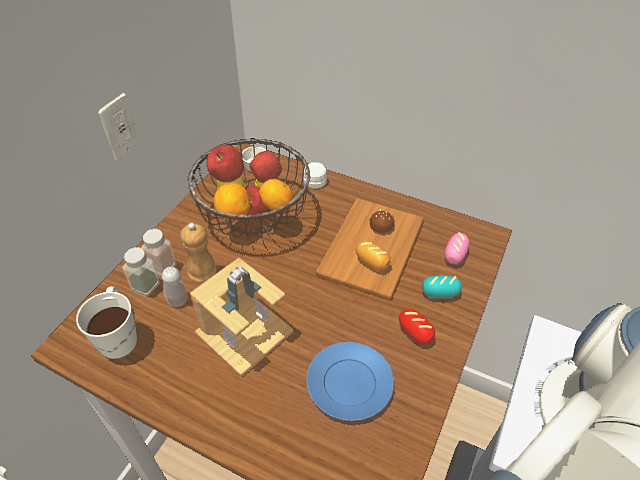

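Run:
```python
from h import *
t=cv2.imread('pics/top0.png'); s=cv2.imread('pics/scene0.png')
a=cv2.resize(t[165:255,200:290],(400,400),interpolation=cv2.INTER_CUBIC)
b=cv2.resize(t[225:315,320:410],(400,400),interpolation=cv2.INTER_CUBIC)
cv2.imwrite('pics/z1.png',np.hstack([a,b]))
p=load('top0')
# segmentation
hsv=cv2.cvtColor(t,cv2.COLOR_BGR2HSV)
m=cv2.inRange(hsv,(100,120,60),(120,255,255)); m[:, 300:]=0; m[360:]=0;m[:260]=0
c=max(cv2.findContours(m,0,2)[0],key=cv2.contourArea); e=cv2.fitEllipse(c); print('plate',e,atz(p,e[0],0.015))
m=cv2.inRange(hsv,(15,170,150),(28,255,255)); m[:, :330]=0; m[:,380:]=0; m[:250]=0;m[300:]=0
c=max(cv2.findContours(cv2.morphologyEx(m,3,np.ones((5,5))),0,2)[0],key=cv2.contourArea); e=cv2.minAreaRect(c); print('roll',e,atz(p,e[0],0.04))
pts=cv2.boxPoints(e);print([atz(p,q,0.036).round(3) for q in pts])
print('base px',proj(p,[[0,0,0],[.209,.562,.23]]))
```

```text
plate ((242.37164306640625, 303.6483459472656), (60.8279914855957, 61.872779846191406), 19.11427116394043) [0.40839252 0.13791845 0.015     ]
roll ((354.6500244140625, 274.5500183105469), (18.657434463500977, 32.25523376464844), 18.43494987487793) [ 0.47784734 -0.12307268  0.04      ]
[array([ 0.449, -0.091,  0.036]), array([ 0.52 , -0.115,  0.036]), array([ 0.507, -0.156,  0.036]), array([ 0.436, -0.132,  0.036])]
base px [[299.18917633 482.72390331]
 [ -0.54160487 407.36675804]]
```

View pics/z1.png

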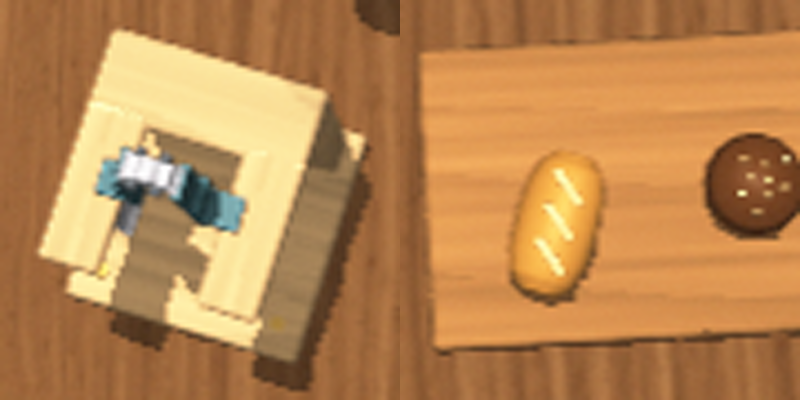

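Run:
```python
from h import *
p=load('top0')
g=lambda u,v,z:atz(p,(200+(u+.5)*.225-.5,165+(v+.5)*.225-.5),z)
for n,u,v,z in [('BL',117,30,.122),('BR',327,93,.122),('FL',40,257,.122),('FR',262,320,.122),('sBL',147,130,.122),('sBR',243,155,.122),('ledL',98,178,.125),('ledR',242,215,.125),('headL',120,165,.19),('headR',185,180,.19)]:
    print(n,g(u,v,z).round(4))
A={k:g(u,v,.122)[:2] for k,u,v in [('BL',117,30),('BR',327,93),('FL',40,257),('FR',262,320),('sL',147,130),('sR',243,155)]}
for a,b in [('FL','BL'),('FR','BR'),('BR','BL'),('FR','FL'),('sR','sL')]:
    d=A[b]-A[a]; print(a,b,np.linalg.norm(d).round(4),np.degrees(np.arctan2(d[1],d[0])).round(1))
hsv=cv2.cvtColor(cv2.imread('pics/scene0.png'),cv2.COLOR_BGR2HSV); q=load('scene0')
# roll outline in scene
m=cv2.inRange(hsv,(15,170,150),(28,255,255)); m[:, :350]=0; m[:,395:]=0; m[:235]=0;m[275:]=0
c=max(cv2.findContours(cv2.morphologyEx(m,3,np.ones((5,5))),0,2)[0],key=cv2.contourArea); e=cv2.minAreaRect(c); print(e,atz(q,e[0],.04))
```

```text
BL [0.6969 0.1646 0.122 ]
BR [0.6661 0.0603 0.122 ]
FL [0.5835 0.1986 0.122 ]
FR [0.5535 0.0895 0.122 ]
sBL [0.6468 0.1482 0.122 ]
sBR [0.6348 0.1008 0.122 ]
ledL [0.6222 0.1709 0.125 ]
ledR [0.6045 0.1001 0.125 ]
headL [0.6159 0.1473 0.19  ]
headR [0.6092 0.1173 0.19  ]
FL BL 0.1184 -16.6
FR BR 0.1162 -14.5
BR BL 0.1088 73.5
FR FL 0.1131 74.7
sR sL 0.049 75.7
((372.91619873046875, 254.30270385742188), (37.42242431640625, 20.586009979248047), 36.02737045288086) [ 0.47695418 -0.12524845  0.04      ]
```

```bash
cat >> h.py <<'E'
from scipy.spatial.transform import Rotation as Ro
def plan(x,y,z,yaw):
    "turn to put tool y along yaw (mod 180, nearest), then shift in turned tool axes (cm)"
    s=read_state(); R=Ro.from_euler('xyz',s['tcp_rot'],degrees=True).as_matrix()
    ty=np.degrees(np.arctan2(R[1,1],R[0,1])); d=(yaw-ty+90)%180-90
    turn=-np.radians(d)  # tool x down
    R2=R@Ro.from_rotvec([turn,0,0]).as_matrix()
    print('t',s['t'],'pos',s['tool_pos'].round(4),'w',round(s['gripper_width'],4),'ty',ty.round(2),'F',s['wrist_force'].round(1),'j',s['joint_positions'].round(0))
    print('tilt x',R[:,0].round(3),'turn',turn.round(3),'shift cm',(100*R2.T@(np.array([x,y,z])-s['tool_pos'])).round(2))
    return R2
E
python3 -c "
from h import *
plan(.54,.154,.26,75.5)"
```

```text
t 0.1 pos [0.2089 0.5622 0.2302] w 0.0858 ty 69.61 F [ 0.   0.  -0.1] j [ 66.   5.  71.  -0. 104.  -3.]
tilt x [-0.001 -0.002 -1.   ] turn -0.103 shift cm [ -2.93 -31.23  42.27]
```

Emit:
move_arm --increments '[{"turn": -0.103,"tx": -1.5},{"tx": -1.4},{"ty": -2.2,"tz": 3.0},{"ty": -2.2,"tz": 3.0},{"ty": -2.2,"tz": 3.0},{"ty": -2.2,"tz": 3.0},{"ty": -2.2,"tz": 3.0},{"ty": -2.2,"tz": 3.0}]'

```text
$.increments[0]: bad value
```

Emit:
move_arm --increments '[{"ty": -2.2,"tz": 3.0},{"ty": -2.2,"tz": 3.0},{"ty": -2.2,"tz": 3.0},{"ty": -2.2,"tz": 3.0},{"ty": -2.2,"tz": 3.0},{"ty": -2.2,"tz": 3.0},{"ty": -2.2,"tz": 3.0},{"ty": -2.2,"tz": 3.0}]'

```text
$.increments[0]: bad value
```

```bash
python3 -c "
from h import *
plan(.614,.134,.24,75.5)
im,p=shot('wrist','w1');print(p)"
```

```text
t 0.1 pos [0.2089 0.5622 0.2302] w 0.0858 ty 69.61 F [ 0.   0.  -0.1] j [ 66.   5.  71.  -0. 104.  -3.]
tilt x [-0.001 -0.002 -1.   ] turn -0.103 shift cm [ -0.93 -31.31  49.94]
{'fovy': 66.85189600217657, 'cx': 316.7665020667601, 'cy': 244.8914450839378, 'distortion': array([-0.05654989,  0.        ,  0.        ,  0.        ,  0.        ]), 'R': array([[ 0.34884541,  0.93717836, -0.00189601],
       [ 0.88932413, -0.33039308,  0.31613762],
       [ 0.29565091, -0.11196933, -0.94871145]]), 't': array([-0.59989218, -0.04091382,  0.38101828])}
```

View pics/w1.png

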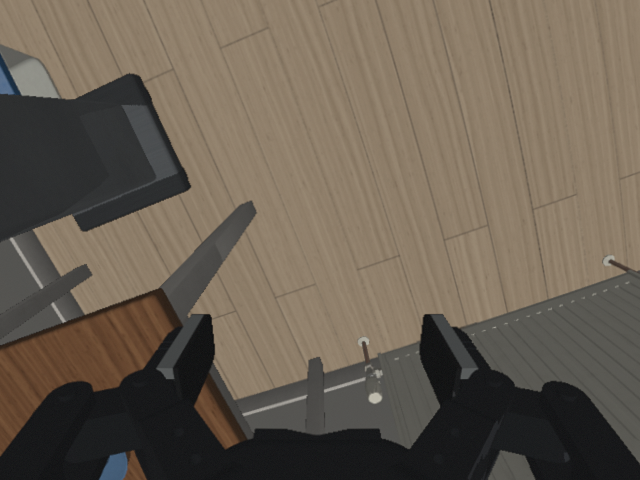

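Emit:
move_arm --increments '[{"tx": -1.0,"ty": 0,"tz": 0,"turn": -0.103,"fingers": 0},{"tx": -1.0,"ty": 0,"tz": 0,"turn": 0,"fingers": 0},{"tx": 0,"ty": -2.0,"tz": 3.1,"turn": 0,"fingers": 0},{"tx": 0,"ty": -2.0,"tz": 3.1,"turn": 0,"fingers": 0},{"tx": 0,"ty": -2.0,"tz": 3.1,"turn": 0,"fingers": 0},{"tx": 0,"ty": -2.0,"tz": 3.1,"turn": 0,"fingers": 0},{"tx": 0,"ty": -2.0,"tz": 3.1,"turn": 0,"fingers": 0},{"tx": 0,"ty": -2.0,"tz": 3.1,"turn": 0,"fingers": 0}]'

```text
t: 0.82
tool_pos: [0.36, 0.3984, 0.252]
tcp_rot: [59.3, 89.9, 44.6]
wrist_force: [0.9, -0.3, 0.1]
gripper_width: 0.0855
```

Emit:
move_arm --increments '[{"tx": 0,"ty": -2.0,"tz": 3.1,"turn": 0,"fingers": 0},{"tx": 0,"ty": -2.0,"tz": 3.1,"turn": 0,"fingers": 0},{"tx": 0,"ty": -2.0,"tz": 3.1,"turn": 0,"fingers": 0},{"tx": 0,"ty": -2.0,"tz": 3.1,"turn": 0,"fingers": 0},{"tx": 0,"ty": -2.0,"tz": 3.1,"turn": 0,"fingers": 0},{"tx": 0,"ty": -2.0,"tz": 3.1,"turn": 0,"fingers": 0},{"tx": 0,"ty": -2.0,"tz": 3.1,"turn": 0,"fingers": 0},{"tx": 0,"ty": -2.0,"tz": 3.1,"turn": 0,"fingers": 0}]'

```text
t: 1.48
tool_pos: [0.5603, 0.1812, 0.252]
tcp_rot: [34.3, 89.9, 19.6]
wrist_force: [1.1, 0.1, 0.8]
gripper_width: 0.0855
```

```bash
python3 -c "
from h import *
plan(.614,.134,.25,75.5)"
```

```text
t 1.4833 pos [0.5603 0.1812 0.252 ] w 0.0855 ty 75.35 F [1.1 0.1 0.8] j [ 15.   4.  70.   0. 106. -61.]
tilt x [ 0.001  0.    -1.   ] turn -0.003 shift cm [ 0.2  -3.23  6.38]
```

Emit:
move_arm --increments '[{"tx": 0,"ty": -1.6,"tz": 3.2,"turn": 0,"fingers": 0},{"tx": 0,"ty": -1.6,"tz": 3.2,"turn": 0,"fingers": 0},{"tx": 0,"ty": 0,"tz": 0,"turn": 0,"fingers": 0},{"tx": 0,"ty": 0,"tz": 0,"turn": 0,"fingers": 0},{"tx": 0,"ty": 0,"tz": 0,"turn": 0,"fingers": 0},{"tx": 0,"ty": 0,"tz": 0,"turn": 0,"fingers": 0},{"tx": 0,"ty": 0,"tz": 0,"turn": 0,"fingers": 0},{"tx": 0,"ty": 0,"tz": 0,"turn": 0,"fingers": 0}]'

```text
t: 2.15
tool_pos: [0.6125, 0.1369, 0.2521]
tcp_rot: [29.3, 89.9, 14.9]
wrist_force: [0.1, -0.2, 0.3]
gripper_width: 0.0852
```

```bash
python3 -c "
from h import *
plan(.614,.134,.25,75.5)
im,p=shot('wrist','w2')
c,s=np.cos(np.radians(-14.5)),np.sin(np.radians(-14.5))
T=lambda L:np.array([[.614+c*x-s*y,.134+s*x+c*y,.156+z] for x,y,z in L])
P=[[0,0,.035],[0,.036,-.034],[0,-.036,-.034],[0,.0225,-.009],[0,-.0225,-.009]]
q=proj(p,T(P));print(q.round(0).tolist())
b=im[:,:,::-1].copy()
for u in q: cv2.circle(b,tuple(int(round(v)) for v in u),3,(0,0,255),1)
cv2.imwrite('pics/w2o.png',b)"
```

```text
t 2.15 pos [0.6125 0.1369 0.2521] w 0.0852 ty 75.59 F [ 0.1 -0.2  0.3] j [  9.  10.  63.   0. 107. -66.]
tilt x [ 0.001  0.    -1.   ] turn 0.002 shift cm [ 0.21 -0.24  0.21]
[[312.0, 269.0], [359.0, 236.0], [267.0, 235.0], [344.0, 246.0], [281.0, 246.0]]
```

View pics/w2o.png

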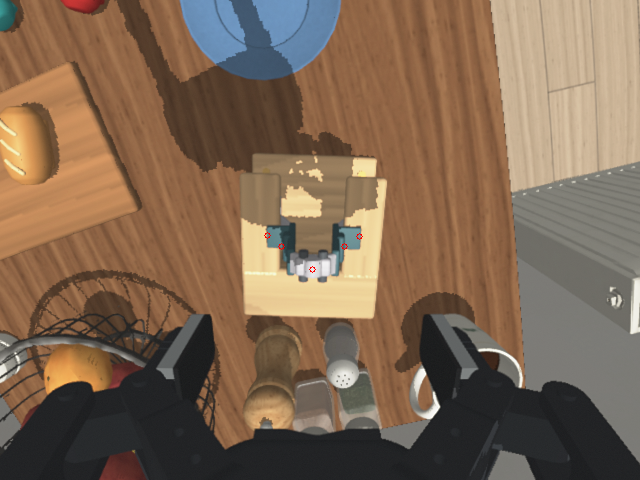

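Emit:
move_arm --increments '[{"tx": 0,"ty": -0.24,"tz": 0.2,"turn": 0,"fingers": 0},{"tx": 2.0,"ty": 0,"tz": 0,"turn": 0,"fingers": 0},{"tx": 2.0,"ty": 0,"tz": 0,"turn": 0,"fingers": 0},{"tx": 2.0,"ty": 0,"tz": 0,"turn": 0,"fingers": 0},{"tx": 2.0,"ty": 0,"tz": 0,"turn": 0,"fingers": 0},{"tx": 2.0,"ty": 0,"tz": 0,"turn": 0,"fingers": 0},{"tx": 2.0,"ty": 0,"tz": 0,"turn": 0,"fingers": 0},{"tx": 0,"ty": 0,"tz": 0,"turn": 0,"fingers": 0}]'

```text
t: 2.87
tool_pos: [0.6122, 0.1326, 0.1259]
tcp_rot: [-155.9, 89.5, -170.4]
wrist_force: [-1.3, -0.7, -1.8]
gripper_width: 0.0855
```

Emit:
move_arm --increments '[{"tx": 0,"ty": 0,"tz": 0,"turn": 0,"fingers": 0.1},{"tx": 0,"ty": 0,"tz": 0,"turn": 0,"fingers": 0.2},{"tx": 0,"ty": 0,"tz": 0,"turn": 0,"fingers": 0.3},{"tx": 0,"ty": 0,"tz": 0,"turn": 0,"fingers": 0.4},{"tx": 0,"ty": 0,"tz": 0,"turn": 0,"fingers": 0.4},{"tx": 0,"ty": 0,"tz": 0,"turn": 0,"fingers": 0.4},{"tx": 0,"ty": 0,"tz": 0,"turn": 0,"fingers": 0.4},{"tx": 0,"ty": 0,"tz": 0,"turn": 0,"fingers": 0.4}]' --grip_force 20

```text
t: 3.53
tool_pos: [0.6145, 0.133, 0.1314]
tcp_rot: [21.1, 90.0, 6.6]
wrist_force: [0.3, -0.8, 0.1]
gripper_width: 0.0512
```

```bash
python3 -c "
from h import *
plan(.614,.134,.131,75.5)
im,p=shot('wrist','w3')"
```

```text
t 3.5333 pos [0.6145 0.133  0.1314] w 0.0512 ty 75.51 F [ 0.3 -0.8  0.1] j [  9.  10.  76.  -0.  95. -66.]
tilt x [ 0.  0. -1.] turn 0.0 shift cm [ 0.04  0.09 -0.08]
```

View pics/w3.png

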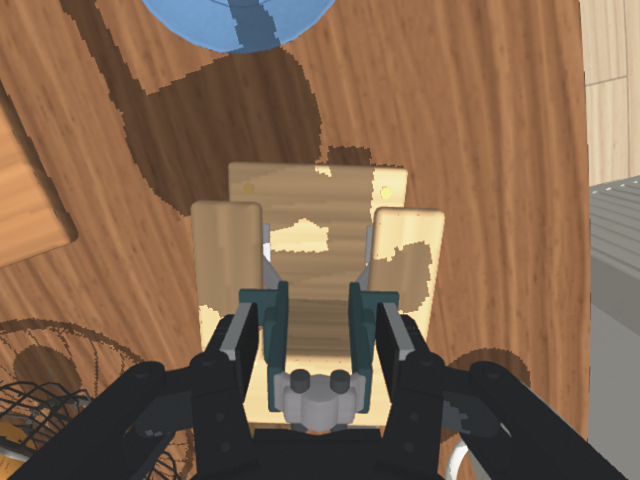

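Emit:
move_arm --increments '[{"tx": 0,"ty": 0,"tz": 0,"turn": 0,"fingers": 0.45},{"tx": 0,"ty": 0,"tz": 0,"turn": 0,"fingers": 0.49},{"tx": 0,"ty": 0,"tz": 0,"turn": 0,"fingers": 0.49},{"tx": 0,"ty": 0,"tz": 0,"turn": 0,"fingers": 0.49},{"tx": 0,"ty": 0,"tz": 0,"turn": 0,"fingers": 0.49},{"tx": -0.2,"ty": 0,"tz": 0,"turn": 0,"fingers": 0.49},{"tx": -0.4,"ty": 0,"tz": 0,"turn": 0,"fingers": 0.49},{"tx": 0,"ty": 0,"tz": 0,"turn": 0,"fingers": 0.49}]' --grip_force 20

```text
t: 4.25
tool_pos: [0.6146, 0.133, 0.1379]
tcp_rot: [21.1, 90.0, 6.6]
wrist_force: [0.5, -0.4, -0.2]
gripper_width: 0.0439
```

```bash
python3 -c "
from h import *
c,s=np.cos(np.radians(-15.5)),np.sin(np.radians(-15.5))
plan(.6145-.11*c,.133-.11*s,.137,75.5)
im,p=shot('wrist','w4')"
```

```text
t 4.25 pos [0.6146 0.133  0.1379] w 0.0439 ty 75.52 F [ 0.5 -0.4 -0.2] j [  9.  10.  75.  -0.  95. -66.]
tilt x [ 0.  0. -1.] turn 0.0 shift cm [  0.08   0.19 -11.01]
```

View pics/w4.png

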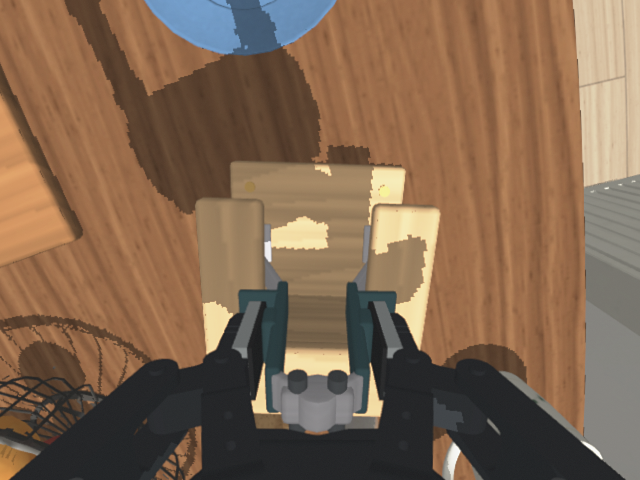

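Emit:
move_arm --increments '[{"tx": 0,"ty": 0,"tz": -1.0,"turn": 0,"fingers": 0.49},{"tx": 0,"ty": 0.02,"tz": -1.5,"turn": 0,"fingers": 0.49},{"tx": 0,"ty": 0.02,"tz": -1.5,"turn": 0,"fingers": 0.49},{"tx": 0,"ty": 0.02,"tz": -1.5,"turn": 0,"fingers": 0.49},{"tx": 0,"ty": 0.02,"tz": -1.5,"turn": 0,"fingers": 0.49},{"tx": 0,"ty": 0.02,"tz": -1.5,"turn": 0,"fingers": 0.49},{"tx": 0,"ty": 0,"tz": -1.5,"turn": 0,"fingers": 0.49},{"tx": 0,"ty": 0,"tz": -1.0,"turn": 0,"fingers": 0.49}]'

```text
t: 4.97
tool_pos: [0.5071, 0.1618, 0.1372]
tcp_rot: [176.4, 90.0, 162.0]
wrist_force: [1.3, -0.7, -1.3]
gripper_width: 0.0437
```

```bash
python3 -c "
from h import *
plan(.477,-.124,.2,75.5)
im,p=shot('wrist','w5')"
```

```text
t 4.9667 pos [0.5071 0.1618 0.1372] w 0.0437 ty 75.54 F [ 1.3 -0.7 -1.3] j [ 14.  -5.  90.   0.  95. -62.]
tilt x [-0.  0. -1.] turn 0.001 shift cm [ -6.28 -28.42   4.24]
```

View pics/w5.png

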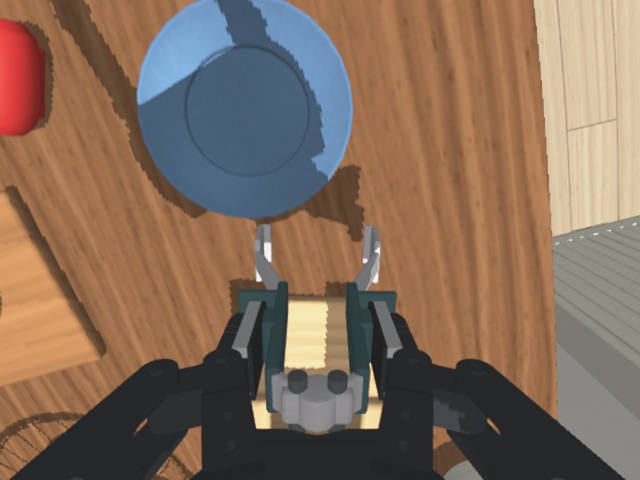

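Emit:
move_arm --increments '[{"tx": -1.5,"ty": 0,"tz": 0,"turn": 0,"fingers": 0.49},{"tx": -2.0,"ty": 0,"tz": 0,"turn": 0,"fingers": 0.49},{"tx": -2.0,"ty": 0,"tz": 0,"turn": 0,"fingers": 0.49},{"tx": -2.0,"ty": -1.0,"tz": 0,"turn": 0,"fingers": 0.49},{"tx": -0.8,"ty": -2.0,"tz": 0.3,"turn": 0,"fingers": 0.49},{"tx": 0,"ty": -2.4,"tz": 0.4,"turn": 0,"fingers": 0.49},{"tx": 0,"ty": -2.6,"tz": 0.4,"turn": 0,"fingers": 0.49},{"tx": 0,"ty": -2.6,"tz": 0.4,"turn": 0,"fingers": 0.49}]'

```text
t: 5.68
tool_pos: [0.4965, 0.0541, 0.2206]
tcp_rot: [6.5, 89.9, -7.9]
wrist_force: [-0.1, 0.4, -1.5]
gripper_width: 0.0438
```

Emit:
move_arm --increments '[{"tx": 0,"ty": -2.6,"tz": 0.4,"turn": 0,"fingers": 0.49},{"tx": 0,"ty": -2.6,"tz": 0.4,"turn": 0,"fingers": 0.49},{"tx": 0,"ty": -2.6,"tz": 0.4,"turn": 0,"fingers": 0.49},{"tx": 0,"ty": -2.6,"tz": 0.4,"turn": 0,"fingers": 0.49},{"tx": 0,"ty": -2.6,"tz": 0.4,"turn": 0,"fingers": 0.49},{"tx": 0,"ty": -2.6,"tz": 0.4,"turn": 0,"fingers": 0.49},{"tx": 0,"ty": -2.0,"tz": 0.3,"turn": 0,"fingers": 0.49},{"tx": 0,"ty": 0,"tz": 0,"turn": 0,"fingers": 0.49}]'

```text
t: 6.35
tool_pos: [0.478, -0.1257, 0.2201]
tcp_rot: [-90.1, 89.9, -104.8]
wrist_force: [-0.3, 0.3, -1.0]
gripper_width: 0.0436
```

```bash
python3 -c "
from h import *
plan(.477,-.124,.2,75.5)
im,p=shot('wrist','w6')"
```

```text
t 6.35 pos [ 0.478  -0.1257  0.2201] w 0.0436 ty 75.28 F [-0.3  0.3 -1. ] j [-19. -11.  88.  -0. 104. -94.]
tilt x [-0.    -0.002 -1.   ] turn -0.004 shift cm [ 2.01  0.14 -0.14]
```

View pics/w6.png

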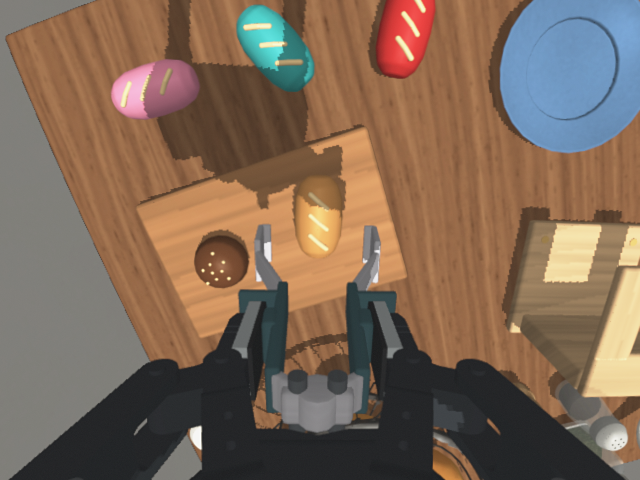

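```bash
python3 -c "
from h import *
p=load('w6'); im=cv2.imread('pics/w6.png')
h=cv2.cvtColor(im,cv2.COLOR_BGR2HSV); m=cv2.inRange(h,(14,130,60),(30,255,255)); z=np.zeros_like(m); z[170:262,285:350]=255; m&=z
m=cv2.morphologyEx(m,3,np.ones((7,7)));c=max(cv2.findContours(m,0,2)[0],key=cv2.contourArea)
print(cv2.contourArea(c),cv2.boundingRect(c))
W=np.array([atz(p,q[0],.036)[:2] for q in c]); r=cv2.minAreaRect((W*1000).astype(np.float32));print(r)
e=cv2.fitEllipse((W*1000).astype(np.float32));print(e)
print(proj(p,[[.477,-.124,.036]]))
"
```

```text
5478.5 (285, 170, 65, 92)
((478.91766357421875, -125.4631576538086), (61.629581451416016, 86.59815979003906), 75.28475952148438)
((483.85711669921875, -125.60822296142578), (94.05064392089844, 128.40037536621094), 170.357421875)
[[317.97307259 214.91150911]]
```

Emit:
move_arm --increments '[{"tx": 1.0,"ty": 0.16,"tz": -0.1,"turn": 0,"fingers": 0.49},{"tx": 1.7,"ty": 0,"tz": 0,"turn": 0,"fingers": 0.49},{"tx": 1.7,"ty": 0,"tz": 0,"turn": 0,"fingers": 0.49},{"tx": 1.7,"ty": 0,"tz": 0,"turn": 0,"fingers": 0.49},{"tx": 1.5,"ty": 0,"tz": 0,"turn": 0,"fingers": 0.49},{"tx": 1.0,"ty": 0,"tz": 0,"turn": 0,"fingers": 0.49},{"tx": 0.5,"ty": 0,"tz": 0,"turn": 0,"fingers": 0.49},{"tx": 0,"ty": 0,"tz": 0,"turn": 0,"fingers": 0.49}]'

```text
t: 7.07
tool_pos: [0.4773, -0.1194, 0.1277]
tcp_rot: [172.5, 89.9, 158.1]
wrist_force: [-0.4, 0.7, -1.5]
gripper_width: 0.0439
```

```bash
python3 -c "
from h import *
plan(.477,-.124,.129,75.5)
im,p=shot('wrist','w7')
cv2.imwrite('pics/w7c.png',cv2.resize(im[150:420,200:440,::-1],(480,540)))"
```

```text
t 7.0667 pos [ 0.4773 -0.1194  0.1277] w 0.0439 ty 75.58 F [-0.4  0.7 -1.5] j [-18. -11.  97.   0.  94. -94.]
tilt x [-0.002  0.001 -1.   ] turn 0.001 shift cm [-0.13 -0.46  0.09]
```

View pics/w7c.png

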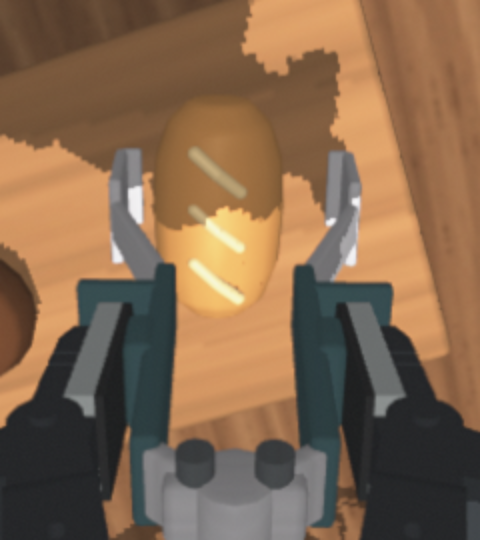

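Emit:
move_arm --increments '[{"tx": 0,"ty": -0.2,"tz": 0.1,"turn": 0,"fingers": 0.49},{"tx": 0,"ty": -0.2,"tz": 0,"turn": 0,"fingers": 0.49},{"tx": 0,"ty": 0,"tz": 0,"turn": 0,"fingers": 0.49},{"tx": 0,"ty": 0,"tz": 0,"turn": 0,"fingers": 0.49},{"tx": 0,"ty": 0,"tz": 0,"turn": 0,"fingers": 0.51},{"tx": 0,"ty": 0,"tz": 0,"turn": 0,"fingers": 0.53},{"tx": 0,"ty": 0,"tz": 0,"turn": 0,"fingers": 0.55},{"tx": 0,"ty": 0,"tz": 0,"turn": 0,"fingers": 0.57}]' --grip_force 28

```text
t: 7.78
tool_pos: [0.4778, -0.1244, 0.1293]
tcp_rot: [132.9, 90.0, 118.4]
wrist_force: [0.1, -0.8, -0.9]
gripper_width: 0.0368
```

Emit:
move_arm --increments '[{"tx": 0,"ty": 0,"tz": 0,"turn": 0,"fingers": 0.59},{"tx": 0,"ty": 0,"tz": 0,"turn": 0,"fingers": 0.61},{"tx": 0,"ty": 0,"tz": 0,"turn": 0,"fingers": 0.63},{"tx": 0,"ty": 0,"tz": 0,"turn": 0,"fingers": 0.65},{"tx": 0,"ty": 0,"tz": 0,"turn": 0,"fingers": 0.7},{"tx": 0,"ty": 0,"tz": 0,"turn": 0,"fingers": 0.7},{"tx": 0,"ty": 0,"tz": 0,"turn": 0,"fingers": 0.7},{"tx": 0,"ty": 0,"tz": 0,"turn": 0,"fingers": 0.7}]'

```text
t: 8.45
tool_pos: [0.4778, -0.1244, 0.1293]
tcp_rot: [-63.7, 90.0, -78.1]
wrist_force: [-0.5, -0.2, -0.6]
gripper_width: 0.0353
```

```bash
python3 -c "
from h import *
plan(.477,-.124,.22,75.5)"
```

```text
t 8.45 pos [ 0.4778 -0.1244  0.1293] w 0.0353 ty 75.51 F [-0.5 -0.2 -0.6] j [-19. -11.  97.  -0.  94. -94.]
tilt x [ 0. -0. -1.] turn 0.0 shift cm [-9.07  0.02 -0.08]
```

Emit:
move_arm --increments '[{"tx": -0.4,"ty": 0,"tz": 0,"turn": 0,"fingers": 0.7},{"tx": -0.8,"ty": 0,"tz": 0,"turn": 0,"fingers": 0.7},{"tx": -1.5,"ty": 0,"tz": 0,"turn": 0,"fingers": 0.7},{"tx": -1.8,"ty": 0,"tz": 0,"turn": 0,"fingers": 0.7},{"tx": -1.8,"ty": 0,"tz": 0,"turn": 0,"fingers": 0.7},{"tx": -1.5,"ty": 0,"tz": 0,"turn": 0,"fingers": 0.7},{"tx": -1.0,"ty": 0,"tz": 0,"turn": 0,"fingers": 0.7},{"tx": -0.4,"ty": 0,"tz": 0,"turn": 0,"fingers": 0.7}]'

```text
t: 9.12
tool_pos: [0.4783, -0.1246, 0.2239]
tcp_rot: [-3.2, 89.8, -17.7]
wrist_force: [-0.3, 0.3, -0.8]
gripper_width: 0.0352
```

```bash
python3 -c "
from h import *
plan(.408,.138,.22,75.5)
im,p=shot('wrist','w8')"
```

```text
t 9.1167 pos [ 0.4783 -0.1246  0.2239] w 0.0352 ty 75.52 F [-0.3  0.3 -0.8] j [-19. -11.  87.   0. 104. -94.]
tilt x [ 0.003 -0.001 -1.   ] turn 0.0 shift cm [  0.34  23.66 -13.39]
```

View pics/w8.png

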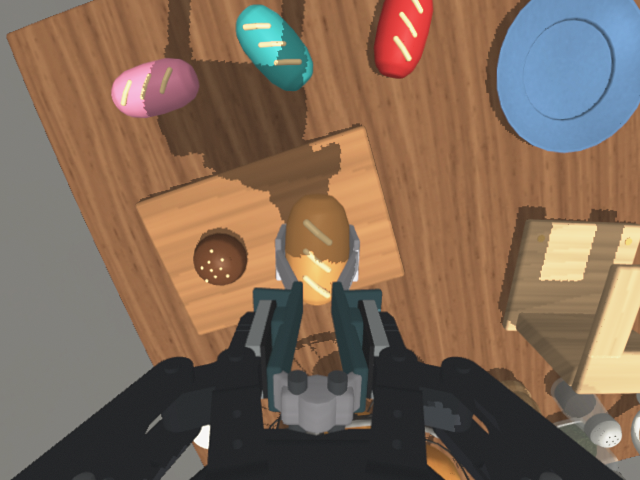

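Emit:
move_arm --increments '[{"tx": 0,"ty": 0.6,"tz": -0.3,"turn": 0,"fingers": 0.7},{"tx": 0,"ty": 1.2,"tz": -0.7,"turn": 0,"fingers": 0.7},{"tx": 0,"ty": 1.8,"tz": -1.0,"turn": 0,"fingers": 0.7},{"tx": 0,"ty": 1.8,"tz": -1.0,"turn": 0,"fingers": 0.7},{"tx": 0,"ty": 1.8,"tz": -1.0,"turn": 0,"fingers": 0.7},{"tx": 0,"ty": 1.8,"tz": -1.0,"turn": 0,"fingers": 0.7},{"tx": 0,"ty": 1.8,"tz": -1.0,"turn": 0,"fingers": 0.7},{"tx": 0,"ty": 1.8,"tz": -1.0,"turn": 0,"fingers": 0.7}]'

```text
t: 9.83
tool_pos: [0.4402, 0.017, 0.22]
tcp_rot: [-179.0, 89.9, 166.5]
wrist_force: [0.5, 0.0, -1.7]
gripper_width: 0.0354
```

Emit:
move_arm --increments '[{"tx": 0,"ty": 1.8,"tz": -1.0,"turn": 0,"fingers": 0.7},{"tx": 0,"ty": 1.8,"tz": -1.0,"turn": 0,"fingers": 0.7},{"tx": 0,"ty": 1.8,"tz": -1.0,"turn": 0,"fingers": 0.7},{"tx": 0,"ty": 1.8,"tz": -1.0,"turn": 0,"fingers": 0.7},{"tx": 0,"ty": 1.5,"tz": -1.0,"turn": 0,"fingers": 0.7},{"tx": 0,"ty": 1.2,"tz": -0.7,"turn": 0,"fingers": 0.7},{"tx": 0,"ty": 0.8,"tz": -0.5,"turn": 0,"fingers": 0.7},{"tx": 0,"ty": 0.3,"tz": -0.2,"turn": 0,"fingers": 0.7}]'

```text
t: 10.5
tool_pos: [0.4058, 0.1391, 0.2204]
tcp_rot: [-169.3, 89.9, 176.3]
wrist_force: [0.2, -0.5, -0.7]
gripper_width: 0.0352
```

Emit:
move_arm --increments '[{"tx": 0,"ty": 0,"tz": 0,"turn": 0,"fingers": 0.7},{"tx": 0,"ty": 0,"tz": 0,"turn": 0,"fingers": 0.7},{"tx": 0,"ty": 0,"tz": 0,"turn": 0,"fingers": 0.7},{"tx": 0,"ty": 0,"tz": 0,"turn": 0,"fingers": 0.7},{"tx": 0,"ty": 0,"tz": 0,"turn": 0,"fingers": 0.7},{"tx": 0,"ty": 0,"tz": 0,"turn": 0,"fingers": 0.7},{"tx": 0,"ty": 0,"tz": 0,"turn": 0,"fingers": 0.7},{"tx": 0,"ty": 0,"tz": 0,"turn": 0,"fingers": 0.7}]'

```text
t: 11.17
tool_pos: [0.4071, 0.1374, 0.2213]
tcp_rot: [-73.8, 90.0, -88.3]
wrist_force: [-0.2, -1.0, -1.1]
gripper_width: 0.0349
```

```bash
python3 -c "
from h import *
plan(.408,.138,.22,75.5)
a,p=shot('wrist','w9'); b,q=shot('scene','s9')
b=b[160:460,180:500]
cv2.imwrite('pics/f.png',np.hstack([cv2.resize(a[:,100:540],(400,436)),cv2.resize(b,(400,436))])[:,:,::-1])"
```

```text
t 11.1667 pos [0.4071 0.1374 0.2213] w 0.0349 ty 75.49 F [-0.2 -1.  -1.1] j [ 14. -21.  96.  -0. 106. -61.]
tilt x [ 0. -0. -1.] turn -0.0 shift cm [0.13 0.08 0.07]
```

View pics/f.png

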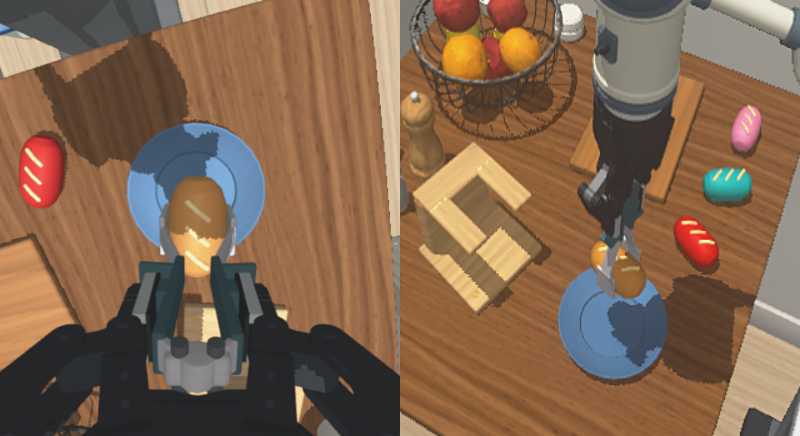

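```bash
python3 -c "
from station import *
print(job_done())"
```

```text
the job is handed in; nothing more can be done
None
```

I handed the job in at about t = 11 s with the roll still gripped in the tongs above the plate. `job_done()` reports no verdict, so I can't confirm it passed.

- **Drawing the tongs out:** I gripped them lightly at about 44 mm opening, raised them 6.5 mm and drew them about 11 cm out through the slot's open front.
- **Picking up the roll:** The first descent left the jaws about 4 mm off centre, as the picture and the measured pose both showed, so I corrected that before squeezing. I closed on the roll at 28 N, where the fingers stopped at 35 mm, lifted it 9.5 cm and carried it over the plate.
- **Last checks:**
  - The gripper is at (0.407, 0.137) m, within 2 mm of the plate's middle at (0.408, 0.138) as measured from the top camera.
  - The tool points straight down.
  - The opening is steady at 35 mm.
  - The roll's underside should be about 0.108 m above the table; I worked this out from the lift rather than measuring it.
  - The final pictures show the roll pinched across its width, clear of the plate, with no bread touching the fingers. The plate looks undisturbed. The arm hides the bun in the final view, but it had not moved when I looked just after the lift.

No check failed. The one weak one was a colour outline of the roll in the wrist picture, which took in the board as well, so I judged the roll's angle from the pictures by eye.

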